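# Clear the tablet clamp and swing its lever shut

## Robot

A 6-joint arm with a two-finger parallel gripper is mounted at the origin on the work surface. World frame = base frame: x ahead of the robot, y to its left, z up, the work surface at z = 0. Lengths are in m, angles in rad, forces in N, time in s.
With the tool pointing down it reaches from about 0.375 to 0.9 m from the base axis. Payload 3.1 kg.
Tool frame: the origin (TCP) lies midway between the tips of the shut fingers; the grasp point (between the pads) lies 19 mm behind it (manip.pinch_z is the distance from the TCP to the grasp point, in m); z points along the fingers, y is the line along which they close (so a half turn about z gives the same grasp; the last joint's range is limited). The gripper opens to 85 mm and grips with 20 to 120 N. Pads are 22 mm wide; open, the fingers measure 114 mm over their backs; the gripper's body (76 mm by 85 mm) begins 54 mm behind the grasp point. The pads swing forward as they close: fully open they stand 13 mm farther back than shut.
Start: joints at [-1.325, 0.527, 1.433, -0, 1.181, -0.178], TCP at [0.257, -0.57, 0.197] pointing down, gripper open.
Joint ranges: [-3.08, 3.08], [-0.75, 2.2], [0.22, 2.44], [-1.43, 4.57], [0, 2.65], [-2.85, 2.85]. Speed limits (rad/s): [2.79, 2.79, 3.14, 3.14, 3.14, 3.14].

## Interface

Orientations are given as a unit quaternion [x, y, z, w].
In Python, from station import manip, viewer, ticket gives the robot as it stands.
- The arm moves only by the shell command python3 -m creep 'ROWS' [FORCE]. ROWS is JSON, a list of rows, each an object with "slide": the shift along the tool's x, y, z in cm, a list of three; "angular": the turn, a rotation vector about the tool's x, y, z in rad, a list of three; "claw": the opening, from -1 (shut) to 1 (fully open). A call has 1 to 10 rows; each row shifts and turns the commanded pose from where the row before left it, along the tool's axes as they then stand; what a row does not reach is not made up. A row lasts 1/12 s, in which the tool goes at most 41.7 mm and 7.16 degrees, less where a joint would pass 70% of its speed; a pose out of reach is approached as far as the arm can. A call with a gripper value outside its range is refused whole. The fingers move at their own pace and stop on an object; FORCE is the grip in N (left out, the last holds). Time passes only in rows, so rows that do not move let the fingers close. It gives the time, the measured TCP pose, the force, the opening and the grip force at its end, in the units of the state.
- manip.sense(): the state, without advancing time (a new reading comes with each control period).
- viewer.snapshot(name): name is "scene" or "side" or "wrist"; returns the picture (384x512x3 uint8, blue, green, red); there is no depth.
- viewer.calibration(name): a dict with "fov_y" (degrees; the focal length in pixels is half the picture's height over the tangent of half this angle, whatever the lens; pixels are square), "cx", "cy" (the principal point, pixels), "T" (4x4, takes a point from camera to world coordinates); the wrist camera has in their place "tool_from_camera" (4x4, takes a point from camera to tool coordinates, whose origin is the TCP and whose axes are the flange's). Camera axes: x right, y up, looking along -z (the intrinsics and any distortion apply to the point x, -y, -z); pixel columns grow to the right and rows downward; lengths in m; the calibration is good to about 2 mm. A picture is of the moment at which its call begins: read the wrist's pose just before it. calibration takes no time and is no camera call.
- ticket.sign_off(): hands the job in; it is judged then, once.
The state is a dict: "t": time; "q": joint angles; "qd": joint speeds; "tau": joint torques, N m; "tcp_pos": TCP position; "tool_rot": TCP orientation; "force": force on the tool from outside, world axes, zero at the start; "ft_torque": the same for the moment, N m; "finger_gap": opening from 0.0 (shut) to 1.0 (fully open); "gripper_force": force on a finger pad.
Only numpy, scipy, OpenCV 4.12 (cv2) and the standard library are available. Lean on these libraries where they do the work, as an engineer would, in place of code of your own. Each camera call takes 0.05 s, during which the arm holds its last target. There are 200 camera calls.

## Task

Pick up the scraper, bring its straight edge down gently onto the clamp's steel plate and with it wipe the three tablet chips off the plate into the gutter alongside; do not push the chips with the fingers. Then set the scraper down on the table clear of the clamp, and swing the clamp's lever over and down until it is fully home, without forcing it. Leave the bottle, the cap and the tube rack where they are, with all the chips still in the gutter.

Things in the scene. Friction and masses are not known exactly. Their poses are not given: they have to be found in the camera images.
- clamp: Grey lever clamp fixed to the table, base 150 x 175 mm. Origin on the table below the steel plate. Its x points from the plate to the hinge, y away from the gutter, z up. Plate top: x -45..50, y -40..55 mm, 32 mm above the table. Gutter beside it: y -105..-40. Two hinge cheeks, 68 mm high, 48 mm over their outsides, stand at x 58..88 mm. More than 60 N by the fingers is forcing it.
- plate: Dark steel plate on the clamp, 95 x 95 x 4 mm, on which the chips lie. Origin at the middle of its underside, 28 mm above the table; axes as the clamp's.
- gutter (a point): Middle of the floor of the gutter, the open trough beside the plate: 115 (x) x 65 mm (y) inside, floor 6 mm above the table, rim 24 mm above the table (8 mm below the plate). Axes as the clamp's.
- lever (a joint): Lever angle (rad): 0 fully home, lying level over the plate; pi/2 upright; 2.2 fully open, leaning back beyond the hinge. It stays where it is left; stiff: about 4 to 6 N at the crossbar moves it shut.
- lever_hinge (a point): Lever's hinge axis (along the clamp's y), at clamp x 72 mm, 58 mm above the table. The lever's arm is aluminium, 24 mm wide, 10 mm thick; half way along it carries a rubber pad, 46 x 44 mm, its face 23 mm below the arm's middle when shut, 3 mm over the plate: a chip left on the plate keeps the lever from going home.
- lever_bar (a point): Middle of the black round crossbar at the lever's free end: 16 mm thick, 70 mm long along the clamp's y, 135 mm from the hinge. At angle q it lies at 135 mm x (-cos q along the clamp's x, sin q up) from the hinge.
- chip_a: White tablet chip, about 22 x 16 x 9 mm. Origin at its underside.
- chip_b: White tablet chip, about 18 x 17 x 8 mm. Origin at its underside.
- chip_c: White tablet chip, about 20 x 14 x 10 mm. Origin at its underside.
- scraper: Scraper block standing on its edge, 52 mm high. Lower part: grey plastic, 90 mm (its x) by 20 mm (its y), 22 mm high, flat foot. Upper part: dark rubber grip, 60 x 24 mm, from 22 to 52 mm up; pinch it across the 24 mm (its y). Origin at the middle of its foot.
- bottle: White bottle, 60 mm across, 130 mm high, a bystander. Origin at its underside.
- cap: White screw cap lying on the table, 44 mm across, 15 mm high, a bystander. Origin at its underside.
- rack: White tube rack, 100 x 200 mm, tubes up to 111 mm high, a bystander. Origin at its underside.
Not all that is in view belongs to the job. What is meant by the clamp is not green or red, and is the larger of those in its own colour.

How it is judged:
By the outcome, as a careful person would: the job done as asked, in the order asked, and still so for the second after the job is handed in, with the robot touching nothing.
It also fails if it takes over 72 s, if anything falls off the work surface, if the arm or the gripper's body presses on something with over 40 N, if the wrist force passes 120 N, or if a joint passes its speed limit or range.

## Working session

There is one attempt and no reset: what is moved stays moved. The work goes in short steps, Python scripts to look and compute and a shell command to move; the robot and the scene stay as the last step left them, time stands still between calls to the robot, and variables do not carry over. Pictures are saved under pics/ and viewed, at most 10 in all, crops included, and the job is handed in when it is done.

```bash
ls; mkdir -p pics; python3 - <<'E'
from station import manip, viewer
import cv2,numpy as np
s=manip.sense(); print({k:np.round(v,3).tolist() for k,v in s.items()}, manip.pinch_z)
for n in ("scene","side","wrist"):
    c=viewer.calibration(n); print(n,{k:np.round(v,4).tolist() if not isinstance(v,str) else v for k,v in c.items()})
    cv2.imwrite(f"pics/{n}0.png",viewer.snapshot(n))
a=[cv2.imread(f"pics/{n}0.png") for n in("scene","side")]
for n,i in zip(("scene","side"),a): cv2.imwrite(f"pics/{n}0b.png",cv2.resize(i,(800,600),interpolation=cv2.INTER_CUBIC))
E
```

```text
pics
{'t': 0.0, 'q': [-1.325, 0.528, 1.434, -0.0, 1.181, -0.178], 'qd': [0.0, -0.001, -0.0, -0.0, 0.002, -0.002], 'tau': [-0.0, -44.236, -17.802, -0.0, 0.009, -0.0], 'tcp_pos': [0.257, -0.569, 0.196], 'tool_rot': [0.978, 0.21, -0.0, -0.001], 'force': [0.698, -0.112, 0.316], 'ft_torque': [-0.032, -0.049, -0.026], 'gripper_force': 0.0, 'finger_gap': 1.001} 0.0187
scene {'fov_y': 42.4815, 'cx': 252.5195, 'cy': 194.3359, 'T': [[-0.1424, -0.8353, 0.531, 1.2031], [0.9898, -0.1193, 0.0778, 0.1383], [-0.0017, 0.5366, 0.8438, 1.1258], [0.0, 0.0, 0.0, 1.0]]}
side {'fov_y': 49.3349, 'cx': 250.236, 'cy': 188.7111, 'T': [[-0.7932, 0.4198, -0.4412, -0.0058], [-0.6089, -0.5339, 0.5867, 0.758], [0.0107, 0.734, 0.6791, 0.9116], [0.0, 0.0, 0.0, 1.0]]}
wrist {'fov_y': 58.5971, 'cx': 252.7116, 'cy': 192.8815, 'tool_from_camera': [[0.0006, 0.9588, 0.284, 0.0723], [1.0, -0.0005, -0.0003, -0.0008], [-0.0002, 0.284, -0.9588, -0.1768], [0.0, 0.0, 0.0, 1.0]]}
```

View pics/scene0b.png

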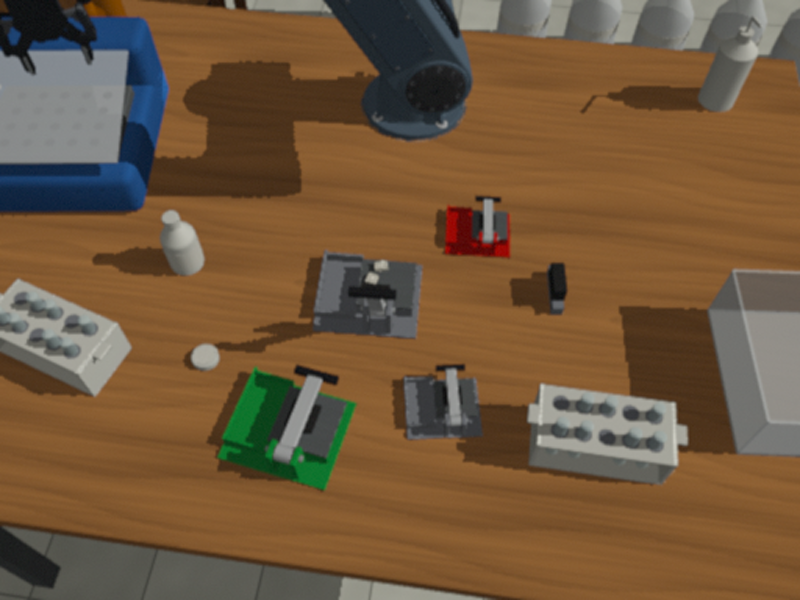

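View pics/side0b.png

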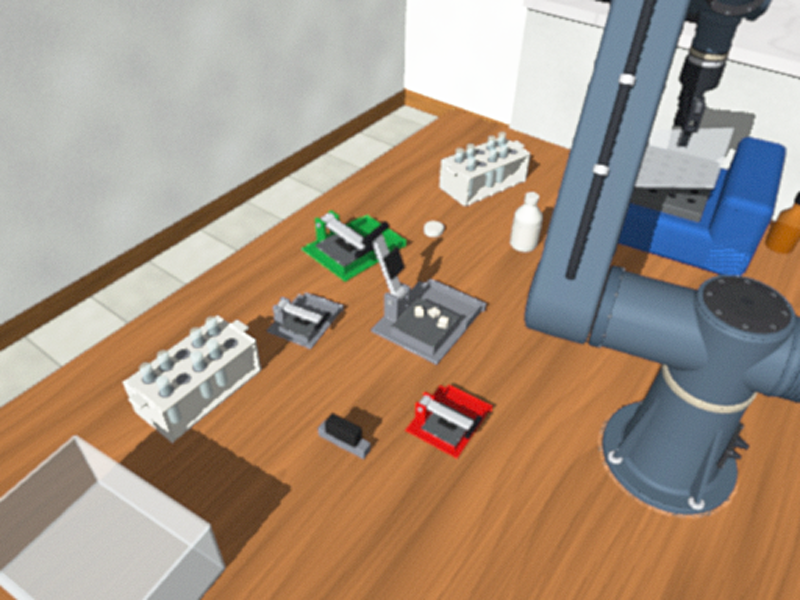

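The clamp is the larger grey one: scene base corners about (323,255), (421,262), (415,337), (315,332) in the enlarged picture. Its gutter is on the left (world −y), the lever leans back away from the robot, and the chips are at about (375,272). The scraper is at (557,288) in the scene view and (345,435) in the side view.

```bash
cat > h.py <<'E'
import numpy as np, cv2
from station import manip, viewer
from scipy.spatial.transform import Rotation as R
def cam(n,s=None):
    c=viewer.calibration(n); f=192/np.tan(np.radians(c["fov_y"])/2)
    if n=="wrist":
        T=np.eye(4); T[:3,:3]=R.from_quat(s["tool_rot"]).as_matrix(); T[:3,3]=s["tcp_pos"]
        T=T@np.array(c["tool_from_camera"])
    else: T=np.array(c["T"])
    return f,c["cx"],c["cy"],T
def ray(C,u,v):
    f,cx,cy,T=C; return T[:3,3],T[:3,:3]@np.array([(u-cx)/f,-(v-cy)/f,-1])
def onz(C,u,v,z):
    o,d=ray(C,u,v); return o+d*(z-o[2])/d[2]
def proj(C,p):
    f,cx,cy,T=C; q=T[:3,:3].T@(np.asarray(p)-T[:3,3]); return np.array([cx+f*q[0]/-q[2],cy-f*q[1]/-q[2]])
def tri(*rs):
    A=np.zeros((3,3));b=np.zeros(3)
    for o,d in rs:
        d=d/np.linalg.norm(d);P=np.eye(3)-np.outer(d,d);A+=P;b+=P@o
    p=np.linalg.solve(A,b); return p,[np.linalg.norm(np.cross(p-o,d/np.linalg.norm(d))) for o,d in rs]
E
python3 - <<'E'
from h import *
print(viewer.calibration("scene").keys())
S=cam("scene");D=cam("side");k=.64
for p in [(323,255),(421,262),(415,337),(315,332)]: print("base z=.024",onz(S,p[0]*k,p[1]*k,.02).round(3))
# scraper dark grip top corners etc: dark mask near
for n,C,(x0,x1,y0,y1) in (("scene",S,(340,375,160,205)),("side",D,(195,245,255,300))):
    im=cv2.imread(f"pics/{n}0.png")[y0:y1,x0:x1]; m=(im.max(2)<45).astype(np.uint8)
    k2,l,st,ce=cv2.connectedComponentsWithStats(m); i=1+st[1:,4].argmax(); print(n,st[i],ce[i]+[x0,y0])
    c=ce[i]+[x0,y0]; print(onz(C,*c,.04).round(3))
    im2=cv2.resize(im,None,fx=8,fy=8,interpolation=cv2.INTER_NEAREST); cv2.imwrite(f"pics/scr_{n}.png",im2)
for n,a in (("side bar",(375,236)),): print(tri(ray(S,372*k,292*k),ray(D,374*k,236*k)))
E
```

```text
dict_keys(['fov_y', 'cx', 'cy', 'T'])
base z=.024 [ 0.424 -0.104  0.02 ]
base z=.024 [0.415 0.07  0.02 ]
base z=.024 [0.567 0.079 0.02 ]
base z=.024 [ 0.581 -0.086  0.02 ]
scene [ 11   9  11  24 225] [355.91555556 180.23111111]
[0.437 0.303 0.04 ]
side [ 15  11  21  19 101] [222.66336634 274.12871287]
[0.422 0.299 0.04 ]
(array([0.59195043, 0.01604674, 0.17774773]), [np.float64(0.0010711817449039493), np.float64(0.001071181744903761)])
```

```bash
python3 -m creep '[{"slide":[0,0,-2.6],"angular":[0,0,0.105],"claw":1},{"slide":[0,0,-2.6],"angular":[0,0,0.105],"claw":1},{"slide":[0,0,-2.6],"angular":[0,0,0.106],"claw":1},{"slide":[0,0,-2.6],"angular":[0,0,0.106],"claw":1},{"slide":[1.1,-3.8,0],"angular":[0,0,0],"claw":1},{"slide":[1.1,-3.8,0],"angular":[0,0,0],"claw":1},{"slide":[1.1,-3.8,0],"angular":[0,0,0],"claw":1},{"slide":[1.1,-3.8,0],"angular":[0,0,0],"claw":1},{"slide":[1.1,-3.8,0],"angular":[0,0,0],"claw":1},{"slide":[1.1,-3.8,0],"angular":[0,0,0],"claw":1}]'
python3 -m creep '[{"slide":[1.1,-3.8,0],"angular":[0,0,0],"claw":1},{"slide":[1.1,-3.8,0],"angular":[0,0,0],"claw":1},{"slide":[1.1,-3.8,0],"angular":[0,0,0],"claw":1},{"slide":[1.1,-3.8,0],"angular":[0,0,0],"claw":1},{"slide":[1.1,-3.8,0],"angular":[0,0,0],"claw":1},{"slide":[1.1,-3.8,0],"angular":[0,0,0],"claw":1},{"slide":[1.1,-3.8,0],"angular":[0,0,0],"claw":1},{"slide":[1.1,-3.8,0],"angular":[0,0,0],"claw":1},{"slide":[1.1,-3.8,0],"angular":[0,0,0],"claw":1},{"slide":[0,0,0],"angular":[0,0,0],"claw":1}]'
python3 - <<'E'
from h import *
import pickle
s=manip.sense(); im=viewer.snapshot("wrist"); pickle.dump(s,open("w1.pkl","wb")); cv2.imwrite("pics/w1r.png",im)
cv2.imwrite("pics/w1.png",cv2.resize(im,(800,600),interpolation=cv2.INTER_CUBIC)); print(s["tcp_pos"],s["tool_rot"])
E
```

```text
t: 0.98
tcp_pos: [0.3226, -0.3395, 0.3011]
tool_rot: [1.0, 0.001, -0.0, -0.0]
force: [0.4, -0.7, 0.4]
finger_gap: 1.0
gripper_force: 0.0
t: 1.82
tcp_pos: [0.4213, 0.0071, 0.3013]
tool_rot: [1.0, 0.005, 0.0, -0.002]
force: [-0.4, -0.7, -0.8]
finger_gap: 1.001
gripper_force: 0.0
[0.42132334 0.00709409 0.3013095 ] [ 9.99984747e-01  5.21294958e-03  3.34380474e-04 -1.79441116e-03]
```

View pics/w1.png

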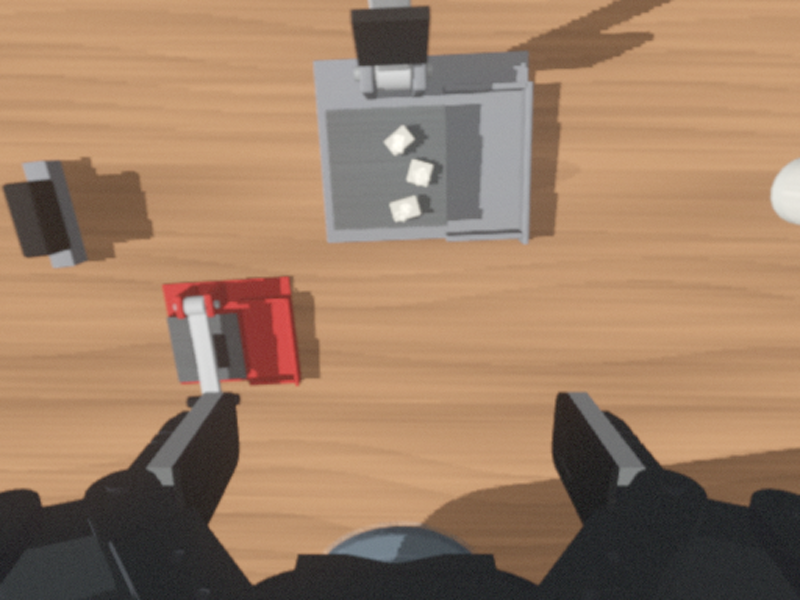

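The wrist view shows the plate corners near (328,110), (446,106), (447,228), (333,230), with chips at (400,140), (420,172), (405,208). The gutter is to the right and the hinge at the top. The scraper is at the left near (40,215).

```bash
python3 - <<'E'
from h import *
import pickle
s=pickle.load(open("w1.pkl","rb")); C=cam("wrist",s); k=.64
im=cv2.imread("pics/w1r.png")
P=[onz(C,u*k,v*k,.032)[:2] for u,v in [(328,110),(446,106),(447,228),(333,230)]]
print("plate",np.round(P,4)); print([np.linalg.norm(P[i]-P[(i+1)%4]).round(4) for i in range(4)])
B=[onz(C,u*k,v*k,z)[:2] for u,v,z in [(314,62,.024),(527,52,.024),(527,242,.024),(329,241,.024)]]
print("base",np.round(B,4)); print([np.linalg.norm(B[i]-B[(i+1)%4]).round(4) for i in range(4)])
for n,u,v in (("hinge",392,77),): print(n,onz(C,u*k,v*k,.058).round(4))
hsv=cv2.cvtColor(im,cv2.COLOR_BGR2HSV)
m=((hsv[...,2]>165)&(hsv[...,1]<60)).astype(np.uint8); m[160:]=0;m[:,:200]=0;m[:,330:]=0
n,l,st,ce=cv2.connectedComponentsWithStats(m)
for i in range(1,n):
    if st[i,4]>30: print(st[i],onz(C,*ce[i],.04).round(4))
for u,v,z in [(58,160,0),(85,262,0),(25,163,.022),(54,267,.022),(5,185,.052),(51,180,.052),(26,257,.052),(70,247,.052)]: print("scr",z,onz(C,u*k,v*k,z).round(4))
E
```

```text
plate [[ 0.5178  0.0625]
 [ 0.5218 -0.0303]
 [ 0.4258 -0.0347]
 [ 0.423   0.0606]]
[np.float64(0.0928), np.float64(0.0961), np.float64(0.0954), np.float64(0.0948)]
base [[ 0.5536  0.0736]
 [ 0.5625 -0.0924]
 [ 0.4134 -0.1045]
 [ 0.4123  0.0652]]
[np.float64(0.1662), np.float64(0.1496), np.float64(0.1697), np.float64(0.1415)]
hinge [0.5396 0.0121 0.058 ]
[ 200   37  130  119 4059] [ 0.4908 -0.0138  0.04  ]
[240  43  23  13 261] [0.5414 0.0119 0.04  ]
[265  43   6  14  64] [ 0.5413 -0.0075  0.04  ]
[246  80  19  20 220] [0.4958 0.007  0.04  ]
[260 102  17  18 225] [ 0.4713 -0.0096  0.04  ]
[249 125  20  17 243] [0.4428 0.0015 0.04  ]
scr 0 [0.4761 0.3016 0.    ]
scr 0 [0.386 0.292 0.   ]
scr 0.022 [0.4742 0.3159 0.022 ]
scr 0.022 [0.3861 0.3068 0.022 ]
scr 0.052 [0.4586 0.3145 0.052 ]
scr 0.052 [0.4628 0.2777 0.052 ]
scr 0.052 [0.4012 0.3086 0.052 ]
scr 0.052 [0.4099 0.2714 0.052 ]
```

```bash
python3 -m creep '[{"slide":[0,-3.7,0],"angular":[0,0,0],"claw":1},{"slide":[0,-3.7,0.5],"angular":[0,0,0],"claw":1},{"slide":[0,-3.7,1.5],"angular":[0,0,0],"claw":1},{"slide":[0,-3.7,1.6],"angular":[0,0,0],"claw":1},{"slide":[0,-3.7,1.6],"angular":[0,0,0],"claw":1},{"slide":[0,-3.7,1.6],"angular":[0,0,0],"claw":1},{"slide":[0,-3.7,1.6],"angular":[0,0,0],"claw":1},{"slide":[0,-3.7,1.6],"angular":[0,0,0],"claw":1},{"slide":[0,0,0],"angular":[0,0,-0.095],"claw":1},{"slide":[0,0,0],"angular":[0,0,0],"claw":1}]'
python3 - <<'E'
from h import *
import pickle
s=manip.sense(); im=viewer.snapshot("wrist"); pickle.dump(s,open("w2.pkl","wb")); cv2.imwrite("pics/w2r.png",im)
cv2.imwrite("pics/w2.png",cv2.resize(im,(800,600),interpolation=cv2.INTER_CUBIC)); print(s["tcp_pos"],s["tool_rot"])
E
```

```text
t: 2.7
tcp_pos: [0.42, 0.2967, 0.1997]
tool_rot: [0.999, 0.05, -0.001, 0.001]
force: [-0.7, -1.1, -0.1]
finger_gap: 1.006
gripper_force: 0.0
[0.42002545 0.29674989 0.19974811] [ 9.98733426e-01  5.02884081e-02 -1.39633930e-03  8.18377229e-04]
```

View pics/w2.png

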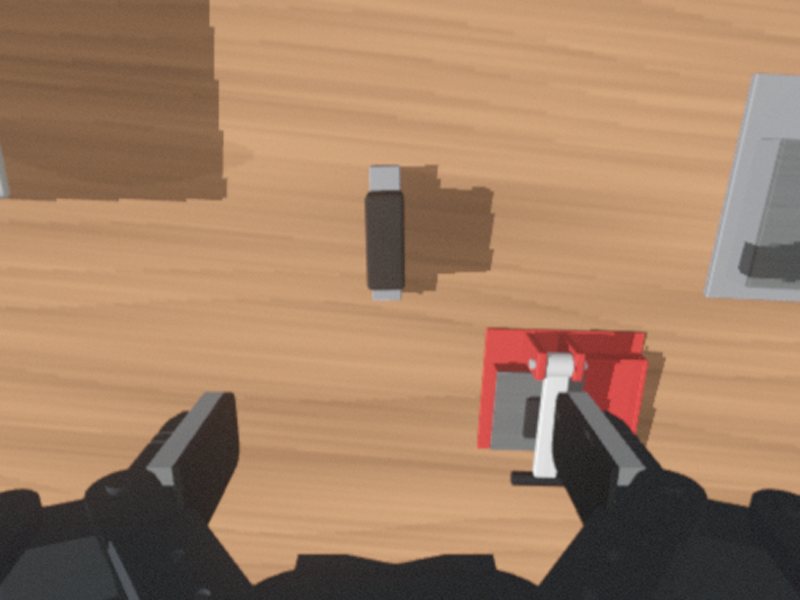

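The scraper's grip top spans (366..404, 191..289), almost aligned with the tool. The red clamp starts at column 478, so I'll check the finger clearance.

```bash
python3 - <<'E'
from h import *
import pickle
s=pickle.load(open("w2.pkl","rb")); C=cam("wrist",s); k=.64
q=[onz(C,u*k,v*k,.052) for u,v in [(368,191),(404,191),(404,289),(367,289)]]
print(np.round(q,4)); c=np.mean(q,0); print("c",c, [np.linalg.norm(q[i]-q[i-1]).round(4) for i in range(4)])
q=[onz(C,u*k,v*k,.022) for u,v in [(369,165),(400,165),(400,299),(372,299)]]
print(np.round(q,4)); print(np.mean(q,0),[np.linalg.norm(q[i]-q[i-1]).round(4) for i in range(4)])
for u,v,z in [(478,450,.01),(487,328,.01),(511,478,.03)]: print("red",onz(C,u*k,v*k,z).round(3))
M=R.from_quat(s["tool_rot"]).as_matrix(); print(M.round(4))
t=c.copy(); t[2]=.023; print("tool move cm",(M.T@(t-s["tcp_pos"])*100).round(2))
E
```

```text
[[0.4623 0.3177 0.052 ]
 [0.4645 0.2963 0.052 ]
 [0.4042 0.2899 0.052 ]
 [0.4019 0.313  0.052 ]]
c [0.43320603 0.30421592 0.052     ] [np.float64(0.0606), np.float64(0.0215), np.float64(0.0606), np.float64(0.0233)]
[[0.476  0.3196 0.022 ]
 [0.478  0.2998 0.022 ]
 [0.3887 0.2905 0.022 ]
 [0.3867 0.3097 0.022 ]]
[0.43234088 0.30489585 0.022     ] [np.float64(0.0898), np.float64(0.0199), np.float64(0.0898), np.float64(0.0193)]
red [0.269 0.217 0.01 ]
red [0.37  0.225 0.01 ]
red [0.26  0.193 0.03 ]
[[ 0.9949  0.1005 -0.0027]
 [ 0.1004 -0.9949 -0.0018]
 [-0.0029  0.0015 -1.    ]]
tool move cm [ 1.44 -0.64 17.67]
```

```bash
python3 -m creep '[{"slide":[0.7,-0.3,3],"angular":[0,0,0],"claw":1},{"slide":[0.7,-0.3,3],"angular":[0,0,0],"claw":1},{"slide":[0,0,3],"angular":[0,0,0],"claw":1},{"slide":[0,0,3],"angular":[0,0,0],"claw":1},{"slide":[0,0,2.5],"angular":[0,0,0],"claw":1},{"slide":[0,0,2],"angular":[0,0,0],"claw":1},{"slide":[0,0,1.2],"angular":[0,0,0],"claw":1},{"slide":[0,0,0],"angular":[0,0,0],"claw":1}]'
python3 -m creep '[{"slide":[0,0,0],"angular":[0,0,0],"claw":-1},{"slide":[0,0,0],"angular":[0,0,0],"claw":-1},{"slide":[0,0,0],"angular":[0,0,0],"claw":-1},{"slide":[0,0,0],"angular":[0,0,0],"claw":-1},{"slide":[0,0,0],"angular":[0,0,0],"claw":-1},{"slide":[0,0,0],"angular":[0,0,0],"claw":-1},{"slide":[0,0,0],"angular":[0,0,0],"claw":-1},{"slide":[0,0,0],"angular":[0,0,0],"claw":-1}]' 60
```

```text
t: 3.42
tcp_pos: [0.4333, 0.3013, 0.0226]
tool_rot: [0.999, 0.046, -0.002, 0.001]
force: [0.7, -0.3, 0.4]
finger_gap: 1.001
gripper_force: 0.0
t: 4.08
tcp_pos: [0.4338, 0.3041, 0.0245]
tool_rot: [0.999, 0.048, 0.0, -0.0]
force: [0.3, -0.2, 0.2]
finger_gap: -0.002
gripper_force: 0.0
```

```bash
python3 - <<'E'
from h import *
im=viewer.snapshot("wrist"); a=viewer.snapshot("side"); print({k:np.round(v,3).tolist() for k,v in manip.sense().items()})
b=cv2.resize(a[200:340,140:300],(400,350),interpolation=cv2.INTER_CUBIC)
cv2.imwrite("pics/c3.png",np.hstack([cv2.resize(im,(400,300)),cv2.resize(b,(400,300))]))
E
```

```text
{'t': 4.183, 'q': [0.4, 0.673, 1.805, -0.0, 0.663, 1.874], 'qd': [-0.002, 0.002, 0.002, 0.0, 0.0, -0.002], 'tau': [-0.004, -41.213, -8.471, -0.0, -0.0, 0.0], 'tcp_pos': [0.434, 0.304, 0.024], 'tool_rot': [0.999, 0.048, 0.0, -0.0], 'force': [0.426, -0.065, 0.283], 'ft_torque': [0.001, 0.029, -0.01], 'gripper_force': 0.0, 'finger_gap': 0.004}
```

View pics/c3.png

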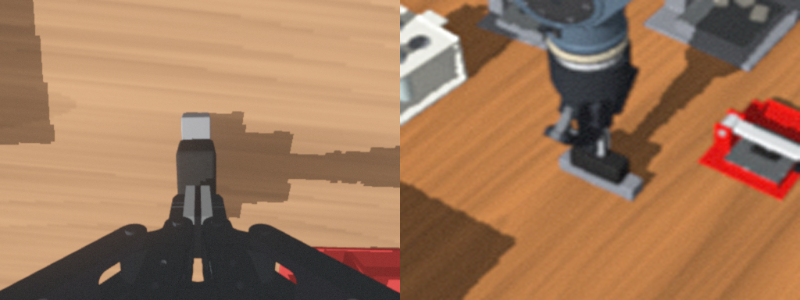

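```bash
python3 - <<'E'
from h import *
s=manip.sense(); M=R.from_quat(s["tool_rot"]).as_matrix()
im={n:viewer.snapshot(n) for n in("side","wrist","scene")}
out=[]
for n in("side","wrist","scene"):
    C=cam(n,s); I=cv2.resize(im[n],None,fx=4,fy=4,interpolation=cv2.INTER_CUBIC)
    ax=np.array([np.cos(.103),np.sin(.103),0]); ay=np.array([-ax[1],ax[0],0]); o=np.array([.433,.304,0])
    for col,L,W,z in(((0,255,0),.03,.012,.052),((255,255,0),.045,.01,0)):
        P=[proj(C,o+a*L*ax+b*W*ay+[0,0,z])*4+1.5 for a,b in((1,1),(1,-1),(-1,-1),(-1,1))]
        cv2.polylines(I,[np.int32(P)],True,col,1)
    t=proj(C,s["tcp_pos"])*4+1.5; g=proj(C,s["tcp_pos"]-M[:,2]*.06)*4+1.5
    cv2.line(I,tuple(map(int,t)),tuple(map(int,g)),(0,0,255),2)
    c=np.int32(t); x=max(0,c[0]-130);y=max(0,c[1]-200); out.append(cv2.resize(I[y:y+400,x:x+260],(260,400)))
cv2.imwrite("pics/c4.png",np.hstack(out))
E
```

```text
(no output)
```

View pics/c4.png

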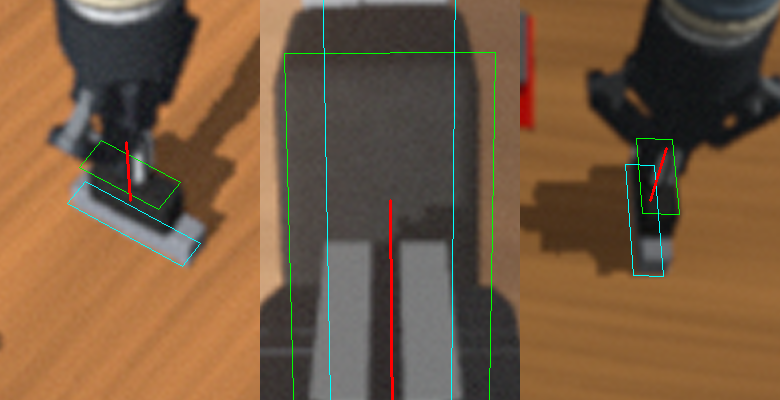

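The overlay shows the shut fingertips standing above the grip, about 30 mm higher than the reported TCP suggests. I'll touch the grip top gently with the shut fingers to measure the real offset.

```bash
python3 -m creep '[{"slide":[0,0,0.1],"angular":[0,0,0],"claw":-1},{"slide":[0,0,0.1],"angular":[0,0,0],"claw":-1},{"slide":[0,0,0.1],"angular":[0,0,0],"claw":-1}]' 60
python3 -m creep '[{"slide":[0,0,0.1],"angular":[0,0,0],"claw":-1},{"slide":[0,0,0.1],"angular":[0,0,0],"claw":-1}]'
```

```text
t: 4.58
tcp_pos: [0.4338, 0.3039, 0.0211]
tool_rot: [0.999, 0.048, -0.0, 0.0]
force: [0.2, -0.4, 0.5]
finger_gap: -0.003
gripper_force: 0.0
t: 4.75
tcp_pos: [0.4338, 0.3039, 0.0191]
tool_rot: [0.999, 0.048, -0.0, 0.0]
force: [0.1, 0.2, 0.3]
finger_gap: 0.002
gripper_force: 0.0
```

```bash
python3 -m creep '[{"slide":[0,0,0.1],"angular":[0,0,0],"claw":-1},{"slide":[0,0,0.1],"angular":[0,0,0],"claw":-1}]'
python3 -m creep '[{"slide":[0,0,0.1],"angular":[0,0,0],"claw":-1},{"slide":[0,0,0.1],"angular":[0,0,0],"claw":-1}]'
python3 -m creep '[{"slide":[0,0,0.1],"angular":[0,0,0],"claw":-1},{"slide":[0,0,0],"angular":[0,0,0],"claw":-1}]'
python3 - <<'E'
from h import *
s=manip.sense(); im=viewer.snapshot("wrist"); a=viewer.snapshot("side")
cv2.imwrite("pics/c5.png",np.hstack([cv2.resize(im[120:300,170:340],(400,423)),cv2.resize(a[215:310,185:275],(400,423))]))
E
```

```text
t: 4.92
tcp_pos: [0.4338, 0.3039, 0.018]
tool_rot: [0.999, 0.048, -0.0, 0.0]
force: [-2.3, -1.3, 16.5]
finger_gap: 0.0
gripper_force: 8.4
t: 5.08
tcp_pos: [0.4339, 0.304, 0.0179]
tool_rot: [0.999, 0.049, 0.0, -0.0]
force: [-5.2, -2.1, 31.1]
finger_gap: -0.002
gripper_force: 15.9
t: 5.25
tcp_pos: [0.4339, 0.304, 0.0179]
tool_rot: [0.999, 0.049, 0.001, -0.0]
force: [-4.9, -2.7, 29.7]
finger_gap: 0.003
gripper_force: 14.5
```

View pics/c5.png

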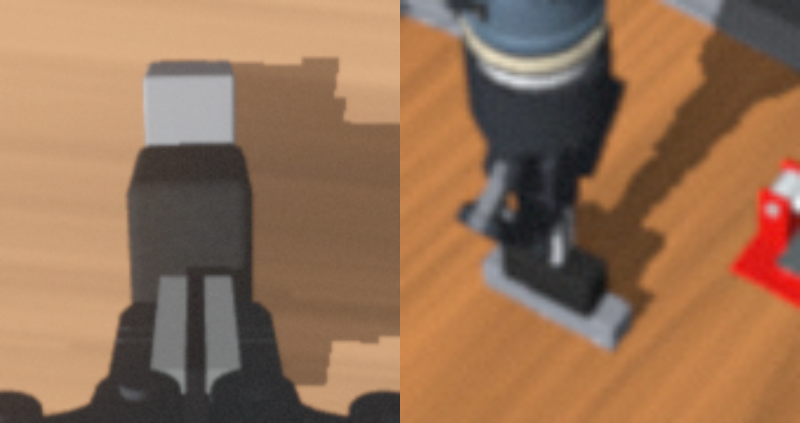

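Contact came at reported z 0.018 against a grip top of 0.052, so the real tips are 34 mm behind the reported TCP. The scraper is still standing. I'll back off, open and go down to reported z ≈ −0.010.

```bash
python3 -m creep '[{"slide":[0,0,-0.5],"angular":[0,0,0],"claw":-1},{"slide":[0,0,-1.4],"angular":[0,0,0],"claw":0.2},{"slide":[0,0,0],"angular":[0,0,0],"claw":1},{"slide":[0,0,0],"angular":[0,0,0],"claw":1},{"slide":[0,0,0],"angular":[0,0,0],"claw":1},{"slide":[0,0,0],"angular":[0,0,0],"claw":1},{"slide":[0,0,0],"angular":[0,0,0],"claw":1},{"slide":[0,0,0],"angular":[0,0,0],"claw":1}]'
python3 -m creep '[{"slide":[0,0,1.5],"angular":[0,0,0],"claw":1},{"slide":[0,0,1.5],"angular":[0,0,0],"claw":1},{"slide":[0,0,1.2],"angular":[0,0,0],"claw":1},{"slide":[0,0,0.1],"angular":[0,0,0],"claw":1},{"slide":[0,0,0],"angular":[0,0,0],"claw":1}]'
python3 -m creep '[{"slide":[0,0,0],"angular":[0,0,0],"claw":-1},{"slide":[0,0,0],"angular":[0,0,0],"claw":-1},{"slide":[0,0,0],"angular":[0,0,0],"claw":-1},{"slide":[0,0,0],"angular":[0,0,0],"claw":-1},{"slide":[0,0,0],"angular":[0,0,0],"claw":-1},{"slide":[0,0,0],"angular":[0,0,0],"claw":-1},{"slide":[0,0,0],"angular":[0,0,0],"claw":-1},{"slide":[0,0,0],"angular":[0,0,0],"claw":-1}]' 60
```

```text
t: 6.02
tcp_pos: [0.4335, 0.3038, 0.0327]
tool_rot: [0.999, 0.048, -0.001, 0.0]
force: [0.4, 0.7, 0.5]
finger_gap: 0.975
gripper_force: 0.0
t: 6.43
tcp_pos: [0.4331, 0.3036, -0.0105]
tool_rot: [0.999, 0.048, -0.001, 0.0]
force: [-0.7, 0.2, -0.3]
finger_gap: 0.999
gripper_force: 0.0
t: 7.1
tcp_pos: [0.4342, 0.3041, -0.009]
tool_rot: [0.999, 0.048, 0.001, -0.0]
force: [0.5, -0.6, 5.9]
finger_gap: 0.268
gripper_force: 59.7
```

```bash
python3 -m creep '[{"slide":[0,0,-1],"angular":[0,0,0],"claw":-1},{"slide":[0,0,-2],"angular":[0,0,0],"claw":-1},{"slide":[0,0,-3],"angular":[0,0,0],"claw":-1},{"slide":[0,0,-3],"angular":[0,0,0],"claw":-1},{"slide":[0,0,-2],"angular":[0,0,0],"claw":-1}]'
python3 -m creep '[{"slide":[0,0,0],"angular":[0,0,-0.1234],"claw":-1},{"slide":[0,0,0],"angular":[0,0,-0.1234],"claw":-1},{"slide":[0,0,0],"angular":[0,0,-0.1234],"claw":-1},{"slide":[0,0,0],"angular":[0,0,-0.1234],"claw":-1},{"slide":[0,0,0],"angular":[0,0,-0.1234],"claw":-1},{"slide":[0,0,0],"angular":[0,0,-0.1234],"claw":-1},{"slide":[0,0,0],"angular":[0,0,-0.1234],"claw":-1},{"slide":[0,0,0],"angular":[0,0,-0.1234],"claw":-1},{"slide":[0,0,0],"angular":[0,0,-0.1234],"claw":-1},{"slide":[0,0,0],"angular":[0,0,-0.1234],"claw":-1}]'
python3 -m creep '[{"slide":[0,0,0],"angular":[0,0,-0.1234],"claw":-1},{"slide":[0,0,0],"angular":[0,0,-0.1234],"claw":-1},{"slide":[0,0,0],"angular":[0,0,-0.1234],"claw":-1},{"slide":[0,0,0],"angular":[0,0,-0.1234],"claw":-1},{"slide":[0,0,0],"angular":[0,0,-0.1234],"claw":-1},{"slide":[0,0,0],"angular":[0,0,-0.1234],"claw":-1},{"slide":[0,0,0],"angular":[0,0,-0.1234],"claw":-1},{"slide":[0,0,0],"angular":[0,0,-0.1234],"claw":-1},{"slide":[0,0,0],"angular":[0,0,-0.1234],"claw":-1},{"slide":[0,0,0],"angular":[0,0,-0.1234],"claw":-1}]'
python3 -m creep '[{"slide":[0,0,0],"angular":[0,0,-0.1234],"claw":-1},{"slide":[0,0,0],"angular":[0,0,-0.1234],"claw":-1},{"slide":[0,0,0],"angular":[0,0,-0.1234],"claw":-1},{"slide":[0,0,0],"angular":[0,0,-0.1234],"claw":-1},{"slide":[0,0,0],"angular":[0,0,-0.1234],"claw":-1},{"slide":[0,0,0],"angular":[0,0,0],"claw":-1}]'
python3 - <<'E'
from h import *
s=manip.sense(); M=R.from_quat(s["tool_rot"]).as_matrix(); print(M.round(3)); print((M.T@(np.array([.4636,.0417,.08])-s["tcp_pos"])*100).round(2), s["finger_gap"],s["q"])
E
```

```text
t: 7.52
tcp_pos: [0.4342, 0.3042, 0.1028]
tool_rot: [0.999, 0.048, 0.001, -0.0]
force: [0.8, 0.7, -1.3]
finger_gap: 0.272
gripper_force: 58.9
t: 8.35
tcp_pos: [0.4333, 0.3038, 0.1005]
tool_rot: [0.785, 0.62, -0.0, -0.0]
force: [0.1, -0.1, -1.5]
finger_gap: 0.268
gripper_force: 58.9
t: 9.18
tcp_pos: [0.4333, 0.3037, 0.1004]
tool_rot: [0.281, 0.96, -0.0, -0.0]
force: [-0.9, -0.2, -2.7]
finger_gap: 0.271
gripper_force: 58.9
t: 9.68
tcp_pos: [0.4334, 0.3038, 0.1005]
tool_rot: [-0.021, 1.0, -0.0, -0.0]
force: [0.5, 0.3, -1.7]
finger_gap: 0.265
gripper_force: 58.9
[[-0.999 -0.042 -0.001]
 [-0.042  0.999 -0.   ]
 [ 0.001 -0.    -1.   ]]
[ -1.92 -26.31   2.05] 0.2647495695961489 [ 4.00033794e-01  5.41423824e-01  1.76266489e+00  4.09274923e-05
  8.38175944e-01 -1.21298894e+00]
```

```bash
python3 -m creep '[{"slide":[-0.28,-3.76,0],"angular":[0,0,0],"claw":-1},{"slide":[-0.27,-3.76,0],"angular":[0,0,0],"claw":-1},{"slide":[-0.27,-3.76,0],"angular":[0,0,0],"claw":-1},{"slide":[-0.27,-3.76,0],"angular":[0,0,0],"claw":-1},{"slide":[-0.27,-3.76,0],"angular":[0,0,0],"claw":-1},{"slide":[-0.28,-3.76,0],"angular":[0,0,0],"claw":-1},{"slide":[-0.28,-3.75,0],"angular":[0,0,0],"claw":-1},{"slide":[0,0,0],"angular":[0,0,0],"claw":-1},{"slide":[0,0,0],"angular":[0,0,0],"claw":-1}]'
python3 - <<'E'
from h import *
import pickle
s=manip.sense(); im=viewer.snapshot("wrist"); pickle.dump(s,open("w6.pkl","wb")); cv2.imwrite("pics/w6r.png",im)
cv2.imwrite("pics/w6.png",cv2.resize(im,(800,600),interpolation=cv2.INTER_CUBIC)); print(s["tcp_pos"],s["tool_rot"])
E
```

```text
t: 10.43
tcp_pos: [0.464, 0.0398, 0.1005]
tool_rot: [-0.016, 1.0, 0.0, 0.0]
force: [-0.8, 0.6, -0.5]
finger_gap: 0.27
gripper_force: 59.3
[0.46402886 0.03982023 0.10051887] [-1.62178132e-02  9.99868469e-01  5.17870208e-05  1.57815514e-04]
```

View pics/w6.png

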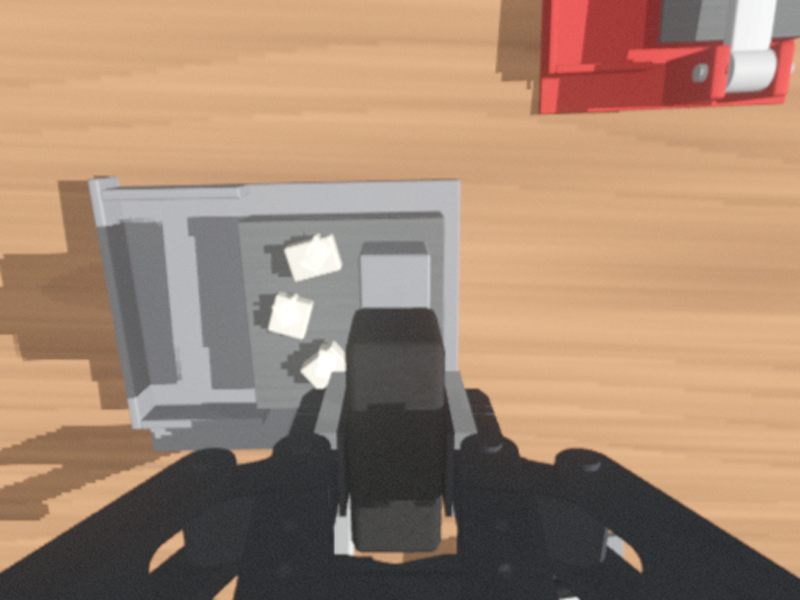

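The wrist view, now turned half round, shows plate corners near (240,222), (445,214), (257,408). The chips are at (313,257), (292,315), (323,365), and the scraper is held straight above the free side of the plate.

```bash
python3 - <<'E'
from h import *
import pickle
s=pickle.load(open("w6.pkl","rb")); C=cam("wrist",s); k=.64
for n,u,v,z in [("p-x-y",240,220,.032),("p-x+y",445,213,.032),("p+x-y",257,408,.032),("base +y -x",459,181,.024),("base -y -x",92,180,.024),("base -y+x",135,428,.024),("chip1",313,257,.04),("chip2",292,315,.04),("chip3",323,365,.04),("chip3R",345,355,.04),("chip3B",318,388,.036),("scr top -x end L",361,255,.131),("R",430,255,.131),("scr foot end",363,243,.109),("scr foot endR",424,243,.109)]:
    p=onz(C,u*k,v*k,z); 
    q=p[:2]-[.4699,.0069]; a=np.radians(2.0); print(n,p.round(4),"clamp",np.round([q[0]*np.cos(a)+q[1]*np.sin(a),-q[0]*np.sin(a)+q[1]*np.cos(a)],4))
E
```

```text
p-x-y [ 0.4277 -0.0316  0.032 ] clamp [-0.0436 -0.037 ]
p-x+y [0.4214 0.0621 0.032 ] clamp [-0.0466  0.0569]
p+x-y [ 0.5231 -0.0277  0.032 ] clamp [ 0.052  -0.0364]
base +y -x [0.4074 0.0685 0.024 ] clamp [-0.0603  0.0637]
base -y -x [ 0.4126 -0.1014  0.024 ] clamp [-0.0611 -0.1062]
base -y+x [ 0.5414 -0.0952  0.024 ] clamp [ 0.0679 -0.1045]
chip1 [0.4421 0.0029 0.04  ] clamp [-0.0279 -0.0031]
chip2 [ 0.47   -0.0072  0.04  ] clamp [-0.0004 -0.0141]
chip3 [0.4948 0.0071 0.04  ] clamp [ 0.0249 -0.0007]
chip3R [0.4893 0.0176 0.04  ] clamp [0.0198 0.01  ]
chip3B [0.509 0.004 0.036] clamp [ 0.039  -0.0042]
scr top -x end L [0.4215 0.0298 0.131 ] clamp [-0.0476  0.0245]
R [0.4209 0.049  0.131 ] clamp [-0.0475  0.0437]
scr foot end [0.4222 0.0291 0.109 ] clamp [-0.0469  0.0238]
scr foot endR [0.4215 0.0485 0.109 ] clamp [-0.0469  0.0432]
```

```bash
python3 -m creep '[{"slide":[0,0,2],"angular":[0,0,0],"claw":-1},{"slide":[0,0,2],"angular":[0,0,0],"claw":-1},{"slide":[0,0,2],"angular":[0,0,0],"claw":-1},{"slide":[0,0,1],"angular":[0,0,0],"claw":-1},{"slide":[0,0,0.2],"angular":[0,0,0],"claw":-1},{"slide":[0,0,0],"angular":[0,0,0],"claw":-1}]'
python3 -m creep '[{"slide":[0,0,0.1],"angular":[0,0,0],"claw":-1},{"slide":[0,0,0.1],"angular":[0,0,0],"claw":-1},{"slide":[0,0,0.1],"angular":[0,0,0],"claw":-1}]'
python3 -m creep '[{"slide":[0,0,0.1],"angular":[0,0,0],"claw":-1},{"slide":[0,0,0],"angular":[0,0,0],"claw":-1}]'
```

```text
t: 10.98
tcp_pos: [0.4626, 0.0434, 0.0278]
tool_rot: [-0.021, 1.0, 0.0, -0.001]
force: [0.0, 0.3, -1.3]
finger_gap: 0.272
gripper_force: 59.3
t: 11.23
tcp_pos: [0.4642, 0.0421, 0.026]
tool_rot: [-0.02, 1.0, -0.0, 0.001]
force: [-0.1, -0.5, -0.6]
finger_gap: 0.266
gripper_force: 59.3
t: 11.4
tcp_pos: [0.4638, 0.0418, 0.0246]
tool_rot: [-0.02, 1.0, -0.0, 0.0]
force: [-0.3, -0.1, -0.5]
finger_gap: 0.268
gripper_force: 59.3
```

```bash
python3 -m creep '[{"slide":[0,0,0.1],"angular":[0,0,0],"claw":-1},{"slide":[0,0,0],"angular":[0,0,0],"claw":-1}]'
python3 -m creep '[{"slide":[0,0,0.05],"angular":[0,0,0],"claw":-1},{"slide":[0,0,0],"angular":[0,0,0],"claw":-1}]'
python3 -m creep '[{"slide":[0,0,0.05],"angular":[0,0,0],"claw":-1},{"slide":[0,0,0],"angular":[0,0,0],"claw":-1}]'
```

```text
t: 11.57
tcp_pos: [0.4636, 0.0417, 0.0234]
tool_rot: [-0.02, 1.0, -0.0, 0.0]
force: [0.1, -1.5, -1.1]
finger_gap: 0.27
gripper_force: 59.3
t: 11.73
tcp_pos: [0.4637, 0.0417, 0.023]
tool_rot: [-0.02, 1.0, -0.0, 0.0]
force: [0.1, -0.6, 0.2]
finger_gap: 0.269
gripper_force: 59.5
t: 11.9
tcp_pos: [0.4637, 0.0417, 0.0229]
tool_rot: [-0.02, 1.0, -0.0, 0.0]
force: [-0.2, -0.1, 5.5]
finger_gap: 0.268
gripper_force: 60.3
```

```bash
python3 -m creep '[{"slide":[0,-0.3,0],"angular":[0,0,0],"claw":-1},{"slide":[0,-0.4,0],"angular":[0,0,0],"claw":-1},{"slide":[0,-0.4,0],"angular":[0,0,0],"claw":-1},{"slide":[0,-0.4,0],"angular":[0,0,0],"claw":-1},{"slide":[0,-0.4,0],"angular":[0,0,0],"claw":-1},{"slide":[0,-0.4,0],"angular":[0,0,0],"claw":-1},{"slide":[0,-0.4,0],"angular":[0,0,0],"claw":-1},{"slide":[0,-0.4,0],"angular":[0,0,0],"claw":-1}]'
python3 -m creep '[{"slide":[0,-0.4,0],"angular":[0,0,0],"claw":-1},{"slide":[0,-0.4,0],"angular":[0,0,0],"claw":-1},{"slide":[0,-0.4,0],"angular":[0,0,0],"claw":-1},{"slide":[0,-0.4,0],"angular":[0,0,0],"claw":-1},{"slide":[0,-0.4,0],"angular":[0,0,0],"claw":-1},{"slide":[0,-0.4,0],"angular":[0,0,0],"claw":-1},{"slide":[0,-0.4,0],"angular":[0,0,0],"claw":-1}]'
```

```text
t: 12.57
tcp_pos: [0.4649, 0.0114, 0.0229]
tool_rot: [-0.02, 1.0, 0.0, 0.0]
force: [0.2, 4.2, 6.8]
finger_gap: 0.271
gripper_force: 60.2
t: 13.15
tcp_pos: [0.4658, -0.0165, 0.0229]
tool_rot: [-0.02, 1.0, 0.001, 0.0]
force: [-1.0, 3.6, 7.1]
finger_gap: 0.269
gripper_force: 60.3
```

```bash
python3 -m creep '[{"slide":[0,-0.4,0],"angular":[0,0,0],"claw":-1},{"slide":[0,-0.4,0],"angular":[0,0,0],"claw":-1},{"slide":[0,-0.4,0],"angular":[0,0,0],"claw":-1},{"slide":[0,-0.4,0],"angular":[0,0,0],"claw":-1},{"slide":[0,-0.4,0],"angular":[0,0,0],"claw":-1},{"slide":[0,-0.4,0],"angular":[0,0,0],"claw":-1},{"slide":[0,-0.2,0],"angular":[0,0,0],"claw":-1},{"slide":[0,0,0],"angular":[0,0,0],"claw":-1}]'
python3 - <<'E'
from h import *
import pickle
s=manip.sense(); im=viewer.snapshot("wrist"); pickle.dump(s,open("w7.pkl","wb"));a=viewer.snapshot("side")
cv2.imwrite("pics/w7.png",np.hstack([cv2.resize(im,(512,384)),cv2.resize(a[150:270,220:330],(288,384),interpolation=cv2.INTER_CUBIC)])); print(s["tcp_pos"],s["tool_rot"])
E
```

```text
t: 13.82
tcp_pos: [0.4673, -0.0435, 0.0224]
tool_rot: [-0.02, 1.0, -0.0, 0.0]
force: [0.1, -0.2, -1.9]
finger_gap: 0.27
gripper_force: 59.2
[ 0.46727014 -0.04346122  0.02241638] [-1.99521673e-02  9.99800874e-01 -1.58283347e-04  3.14342925e-04]
```

View pics/w7.png

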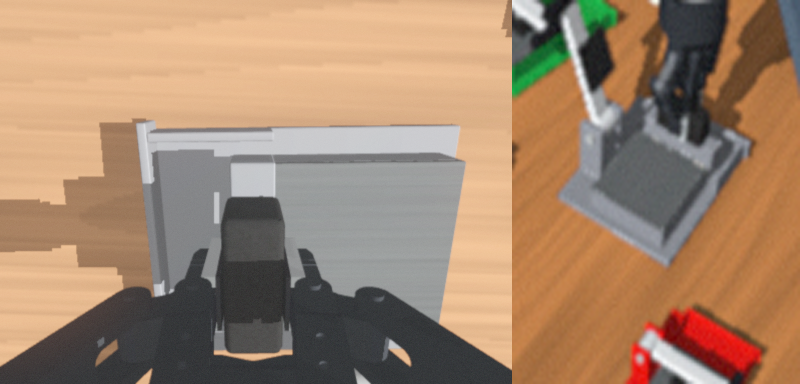

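The plate is clear, and a white sliver at (216,210) in the gutter shows a chip there. I'll lift straight up and count the chips numerically.

```bash
python3 -m creep '[{"slide":[0,0,-1],"angular":[0,0,0],"claw":-1},{"slide":[0,0,-2],"angular":[0,0,0],"claw":-1},{"slide":[0,0,-3],"angular":[0,0,0],"claw":-1},{"slide":[0,0,-2],"angular":[0,0,0],"claw":-1},{"slide":[0.22,3.88,0],"angular":[0,0,0],"claw":-1},{"slide":[0.22,3.88,0],"angular":[0,0,0],"claw":-1},{"slide":[0.22,3.88,0],"angular":[0,0,0],"claw":-1},{"slide":[0,0,0],"angular":[0,0,0],"claw":-1}]'
python3 - <<'E'
from h import *
s=manip.sense(); im=viewer.snapshot("wrist"); C=cam("wrist",s); cv2.imwrite("pics/w8r.png",im)
hsv=cv2.cvtColor(im,cv2.COLOR_BGR2HSV)
m=((hsv[...,2]>190)&(hsv[...,1]<50)).astype(np.uint8)
n,l,st,ce=cv2.connectedComponentsWithStats(m)
a=np.radians(2.3)
for i in range(1,n):
    if st[i,4]>40:
        p=onz(C,*ce[i],.014); q=p[:2]-[.470,.0085]; print(st[i],np.round([q[0]*np.cos(a)+q[1]*np.sin(a),-q[0]*np.sin(a)+q[1]*np.cos(a)],4))
print(s["tcp_pos"])
E
```

```text
t: 14.58
tcp_pos: [0.4529, 0.0784, 0.1022]
tool_rot: [-0.023, 1.0, 0.001, -0.001]
force: [0.3, -1.2, -1.6]
finger_gap: 0.27
gripper_force: 59.4
[ 400    0   32   77 1931] [-0.1245  0.1876]
[  8 127  12  38 196] [-0.046  -0.1138]
[  17  129  228   25 2570] [-0.0518  0.0053]
[ 31 140  13  18 157] [-0.043  -0.0964]
[ 232  162   44   35 1275] [-0.0197  0.0724]
[ 48 230  64  36 898] [ 0.0462 -0.0817]
[ 31 237  15  45 233] [ 0.0512 -0.1122]
[0.45286612 0.07844568 0.1021943 ]
```

```bash
python3 - <<'E'
import cv2,numpy as np
a=cv2.imread("pics/w6r.png");b=cv2.imread("pics/w8r.png")
for u,v in [(313,257),(292,315),(323,365)]: print("chip",a[int(v*.64),int(u*.64)])
print("rim",a[int(190*.64),int(300*.64)],"w8 rims",b[135,100],b[148,37],b[245,80])
d=b.astype(int); m=((d.min(2)>140)&(d[...,2]-d[...,0]>6)&(d[...,2]-d[...,0]<45)).astype(np.uint8); m=cv2.morphologyEx(m,cv2.MORPH_OPEN,np.ones((3,3)))
n,l,st,ce=cv2.connectedComponentsWithStats(m)
for i in range(1,n):
    if st[i,4]>30: print(st[i],ce[i].round(),b[l==i].mean(0).round())
E
```

```text
chip [245 254 255]
chip [255 255 255]
chip [255 255 255]
rim [190 186 186] w8 rims [205 202 201] [191 188 187] [192 189 186]
[ 86 156  14  25 297] [ 93. 168.] [163. 171. 174.]
[ 96 197  12  26 224] [102. 210.] [164. 172. 175.]
[ 99 229  12  21 203] [105. 240.] [166. 175. 177.]
```

Three chip-coloured blobs now sit in a line in the gutter strip beside the plate, and none are on the plate. Next I'll carry the scraper back to its clear spot.

```bash
python3 -m creep '[{"slide":[0.16,3.77,0],"angular":[0,0,0],"claw":-1},{"slide":[0.16,3.77,0],"angular":[0,0,0],"claw":-1},{"slide":[0.16,3.77,0],"angular":[0,0,0],"claw":-1},{"slide":[0.16,3.77,0],"angular":[0,0,0],"claw":-1},{"slide":[0.16,3.77,0],"angular":[0,0,0],"claw":-1},{"slide":[0.16,3.77,0],"angular":[0,0,0],"claw":-1},{"slide":[0,0,0],"angular":[0,0,0],"claw":-1},{"slide":[0,0,3],"angular":[0,0,0],"claw":-1},{"slide":[0,0,3],"angular":[0,0,0],"claw":-1},{"slide":[0,0,3],"angular":[0,0,0],"claw":-1}]'
python3 -m creep '[{"slide":[0,0,1.2],"angular":[0,0,0],"claw":-1},{"slide":[0,0,0.5],"angular":[0,0,0],"claw":-1},{"slide":[0,0,0],"angular":[0,0,0],"claw":-1}]'
```

```text
t: 15.47
tcp_pos: [0.4382, 0.298, 0.0116]
tool_rot: [-0.02, 1.0, 0.0, 0.001]
force: [0.4, -0.3, -0.8]
finger_gap: 0.268
gripper_force: 59.7
t: 15.72
tcp_pos: [0.4367, 0.2972, -0.0061]
tool_rot: [-0.02, 1.0, -0.001, -0.001]
force: [-0.0, 0.5, -0.3]
finger_gap: 0.269
gripper_force: 59.6
```

```bash
python3 -m creep '[{"slide":[0,0,0.1],"angular":[0,0,0],"claw":-1},{"slide":[0,0,0.1],"angular":[0,0,0],"claw":-1},{"slide":[0,0,0],"angular":[0,0,0],"claw":-1}]'
python3 -m creep '[{"slide":[0,0,0.05],"angular":[0,0,0],"claw":-1},{"slide":[0,0,0.05],"angular":[0,0,0],"claw":-1},{"slide":[0,0,0],"angular":[0,0,0],"claw":-1}]'
```

```text
t: 15.97
tcp_pos: [0.4381, 0.2987, -0.0057]
tool_rot: [-0.02, 1.0, 0.0, 0.001]
force: [-1.2, 0.1, -1.5]
finger_gap: 0.269
gripper_force: 59.6
t: 16.22
tcp_pos: [0.4373, 0.2987, -0.0072]
tool_rot: [-0.02, 1.0, 0.0, 0.0]
force: [1.6, 0.0, -0.4]
finger_gap: 0.268
gripper_force: 59.6
```

```bash
python3 -m creep '[{"slide":[0,0,0.1],"angular":[0,0,0],"claw":-1},{"slide":[0,0,0.05],"angular":[0,0,0],"claw":-1},{"slide":[0,0,0],"angular":[0,0,0],"claw":-1}]'
python3 -m creep '[{"slide":[0,0,0.05],"angular":[0,0,0],"claw":-1},{"slide":[0,0,0],"angular":[0,0,0],"claw":-1}]'
```

```text
t: 16.47
tcp_pos: [0.4371, 0.2986, -0.009]
tool_rot: [-0.02, 1.0, 0.0, 0.0]
force: [-0.2, -0.6, 0.0]
finger_gap: 0.27
gripper_force: 59.8
t: 16.63
tcp_pos: [0.4371, 0.2987, -0.009]
tool_rot: [-0.02, 1.0, 0.0, 0.0]
force: [-1.0, -0.3, 4.9]
finger_gap: 0.269
gripper_force: 60.6
```

```bash
python3 -m creep '[{"slide":[0,0,0],"angular":[0,0,0],"claw":0},{"slide":[0,0,0],"angular":[0,0,0],"claw":0.5},{"slide":[0,0,0],"angular":[0,0,0],"claw":0.5},{"slide":[0,0,0],"angular":[0,0,0],"claw":0.5},{"slide":[0,0,-1],"angular":[0,0,0],"claw":0.5},{"slide":[0,0,-2],"angular":[0,0,0],"claw":0.5},{"slide":[0,0,-3],"angular":[0,0,0],"claw":0.5},{"slide":[0,0,-3],"angular":[0,0,0],"claw":0.5},{"slide":[0,0,-3],"angular":[0,0,0],"claw":0},{"slide":[0,0,-3],"angular":[0,0,0],"claw":-1}]'
python3 -m creep '[{"slide":[0,0,-3],"angular":[0,0,0],"claw":-1},{"slide":[0,0,-3],"angular":[0,0,0],"claw":-1},{"slide":[-2.1,-3.2,0],"angular":[0,0,0],"claw":-1},{"slide":[-2.1,-3.2,0],"angular":[0,0,0],"claw":-1},{"slide":[-2.1,-3.2,0],"angular":[0,0,0],"claw":-1},{"slide":[-2.1,-3.2,0],"angular":[0,0,0],"claw":-1},{"slide":[0,0,0],"angular":[0,0,0],"claw":-1},{"slide":[0,0,0],"angular":[0,0,0],"claw":-1}]'
python3 - <<'E'
from h import *
s=manip.sense(); print(s["tcp_pos"],s["finger_gap"])
a=viewer.snapshot("scene"); b=viewer.snapshot("side"); w=viewer.snapshot("wrist"); cv2.imwrite("pics/s9.png",a);cv2.imwrite("pics/d9.png",b)
for n,im,(x0,x1,y0,y1) in (("scene",a,(205,275,150,215)),("side",b,(225,270,135,175))):
    m=(im[y0:y1,x0:x1].max(2)<42).astype(np.uint8); k,l,st,ce=cv2.connectedComponentsWithStats(m)
    print(n,[(st[i].tolist(),(ce[i]+[x0,y0]).round(1).tolist()) for i in range(1,k) if st[i,4]>15])
E
```

```text
t: 17.47
tcp_pos: [0.4366, 0.2984, 0.1423]
tool_rot: [-0.02, 1.0, -0.0, -0.0]
force: [0.3, -0.2, 0.3]
finger_gap: 0.477
gripper_force: 0.0
t: 18.13
tcp_pos: [0.527, 0.1723, 0.2007]
tool_rot: [-0.018, 1.0, 0.0, 0.0]
force: [-0.9, -0.3, 0.2]
finger_gap: -0.002
gripper_force: 0.0
[0.52703843 0.17231747 0.20073948] -0.0021525572094978538
scene [([18, 32, 30, 9, 215], [237.9, 186.3])]
side [([0, 0, 23, 29, 264], [232.3, 148.7]), ([22, 24, 11, 16, 111], [251.9, 167.5])]
```

```bash
python3 -m creep '[{"slide":[-2.13,-3.27,0],"angular":[0,0,0],"claw":-1},{"slide":[-2.13,-3.27,0],"angular":[0,0,0],"claw":-1},{"slide":[-2.13,-3.27,0],"angular":[0,0,0],"claw":-1},{"slide":[-2.13,-3.27,0],"angular":[0,0,0],"claw":-1},{"slide":[-2.13,-3.27,0],"angular":[0,0,0],"claw":-1},{"slide":[0,0,0],"angular":[0,0,0],"claw":-1},{"slide":[0,0,3],"angular":[0,0,0],"claw":-1},{"slide":[0,0,3],"angular":[0,0,0],"claw":-1},{"slide":[0,0,1],"angular":[0,0,0],"claw":-1},{"slide":[0,0,0],"angular":[0,0,0],"claw":-1}]'
python3 -m creep '[{"slide":[0.5,0,0],"angular":[0,0,0],"claw":-1},{"slide":[0.5,0,0],"angular":[0,0,0],"claw":-1},{"slide":[0.5,0,0],"angular":[0,0,0],"claw":-1},{"slide":[0.5,0,0],"angular":[0,0,0],"claw":-1}]'
python3 -m creep '[{"slide":[0.5,0,0],"angular":[0,0,0],"claw":-1},{"slide":[0.5,0,0],"angular":[0,0,0],"claw":-1},{"slide":[0.5,0,0],"angular":[0,0,0],"claw":-1},{"slide":[0.5,0,0],"angular":[0,0,0],"claw":-1}]'
```

```text
t: 19.12
tcp_pos: [0.6357, 0.017, 0.1271]
tool_rot: [-0.021, 1.0, 0.001, -0.004]
force: [-0.6, -0.6, -0.3]
finger_gap: -0.004
gripper_force: 0.0
t: 19.45
tcp_pos: [0.6194, 0.0143, 0.132]
tool_rot: [-0.02, 1.0, -0.0, 0.001]
force: [-0.2, -0.3, 0.1]
finger_gap: 0.004
gripper_force: 0.0
t: 19.78
tcp_pos: [0.6028, 0.0127, 0.1326]
tool_rot: [-0.02, 1.0, -0.001, 0.005]
force: [5.1, -0.1, 3.5]
finger_gap: 0.002
gripper_force: 2.4
```

```bash
python3 -m creep '[{"slide":[0.5,0,0],"angular":[0,0,0],"claw":-1},{"slide":[0.5,0,0],"angular":[0,0,0],"claw":-1},{"slide":[0.5,0,0],"angular":[0,0,0],"claw":-1},{"slide":[0.5,0,0],"angular":[0,0,0],"claw":-1},{"slide":[0.5,0,0],"angular":[0,0,0],"claw":-1},{"slide":[0.5,0,0],"angular":[0,0,0],"claw":-1}]'
python3 -m creep '[{"slide":[0.5,0,0],"angular":[0,0,0],"claw":-1},{"slide":[0.5,0,0],"angular":[0,0,0],"claw":-1},{"slide":[0.5,0,0],"angular":[0,0,0],"claw":-1},{"slide":[0.5,0,-0.2],"angular":[0,0,0],"claw":-1},{"slide":[0.5,0,-0.2],"angular":[0,0,0],"claw":-1},{"slide":[0.5,0,-0.2],"angular":[0,0,0],"claw":-1}]'
```

```text
t: 20.28
tcp_pos: [0.5684, 0.0121, 0.1301]
tool_rot: [-0.02, 1.0, 0.0, -0.0]
force: [3.2, -0.2, 3.0]
finger_gap: 0.002
gripper_force: 1.8
t: 20.78
tcp_pos: [0.5385, 0.0112, 0.1359]
tool_rot: [-0.02, 1.0, 0.0, -0.0]
force: [4.7, 0.9, -1.7]
finger_gap: 0.001
gripper_force: 2.0
```

```bash
python3 -m creep '[{"slide":[0.5,0,0],"angular":[0,0,0],"claw":-1},{"slide":[0.5,0,0],"angular":[0,0,0],"claw":-1},{"slide":[0.5,0,0],"angular":[0,0,0],"claw":-1},{"slide":[0.5,0,0],"angular":[0,0,0],"claw":-1},{"slide":[0.5,0,0],"angular":[0,0,0],"claw":-1},{"slide":[0.5,0,0],"angular":[0,0,0],"claw":-1}]'
python3 -m creep '[{"slide":[0.5,0,0],"angular":[0,0,0],"claw":-1},{"slide":[0.5,0,0],"angular":[0,0,0],"claw":-1},{"slide":[0.5,0,0],"angular":[0,0,0],"claw":-1},{"slide":[0.5,0,0],"angular":[0,0,0],"claw":-1},{"slide":[0,0,0],"angular":[0,0,0],"claw":-1}]'
```

```text
t: 21.28
tcp_pos: [0.509, 0.0097, 0.1364]
tool_rot: [-0.02, 1.0, -0.0, 0.0]
force: [5.3, 0.8, -0.4]
finger_gap: 0.0
gripper_force: 1.9
t: 21.7
tcp_pos: [0.4881, 0.0089, 0.1362]
tool_rot: [-0.02, 1.0, 0.0, -0.001]
force: [3.5, 0.6, -1.0]
finger_gap: -0.003
gripper_force: 1.4
```

```bash
python3 -m creep '[{"slide":[-1,0,0],"angular":[0,0,0],"claw":-1},{"slide":[0,0,-1.5],"angular":[0,0,0],"claw":-1},{"slide":[0,0,-1.5],"angular":[0,0,0],"claw":-1},{"slide":[1.2,0,0],"angular":[0,0,0],"claw":-1},{"slide":[1.3,0,0],"angular":[0,0,0],"claw":-1},{"slide":[0,0,0],"angular":[0,0,0],"claw":-1},{"slide":[0,0,0.5],"angular":[0,0,0],"claw":-1},{"slide":[0,0,0.5],"angular":[0,0,0],"claw":-1},{"slide":[0,0,0.5],"angular":[0,0,0],"claw":-1}]'
python3 -m creep '[{"slide":[0,0,0.3],"angular":[0,0,0],"claw":-1},{"slide":[0,0,0.3],"angular":[0,0,0],"claw":-1},{"slide":[0,0,0],"angular":[0,0,0],"claw":-1}]'
```

```text
t: 22.45
tcp_pos: [0.4746, 0.0083, 0.1506]
tool_rot: [-0.02, 1.0, 0.0, -0.0]
force: [0.1, 0.0, 0.1]
finger_gap: -0.005
gripper_force: 0.0
t: 22.7
tcp_pos: [0.4738, 0.0083, 0.1447]
tool_rot: [-0.02, 1.0, 0.0, -0.001]
force: [-0.8, -1.0, -1.1]
finger_gap: -0.005
gripper_force: 0.0
```

```bash
python3 -m creep '[{"slide":[0,0,0.3],"angular":[0,0,0],"claw":-1},{"slide":[0,0,0.3],"angular":[0,0,0],"claw":-1},{"slide":[0,0,0],"angular":[0,0,0],"claw":-1}]'
python3 -m creep '[{"slide":[0.5,0,0.4],"angular":[0,0,0],"claw":-1},{"slide":[0.5,0,0.4],"angular":[0,0,0],"claw":-1},{"slide":[0,0,0],"angular":[0,0,0],"claw":-1}]'
```

```text
t: 22.95
tcp_pos: [0.4677, 0.0082, 0.14]
tool_rot: [-0.021, 1.0, -0.0, -0.007]
force: [-13.8, -3.7, 21.0]
finger_gap: 0.001
gripper_force: 10.8
t: 23.2
tcp_pos: [0.4572, 0.0078, 0.1315]
tool_rot: [-0.021, 1.0, -0.0, -0.007]
force: [-7.9, -1.9, 14.1]
finger_gap: -0.002
gripper_force: 7.0
```

The force is directed along the lever, so I'm pressing radially and not closing it. I'll back off and put the finger's front corner on the tangent side of the bar.

```bash
python3 -m creep '[{"slide":[0.2,0,-1],"angular":[0,0,0],"claw":-1},{"slide":[0,0,-2],"angular":[0,0,0],"claw":-1},{"slide":[-1.5,0,-0.5],"angular":[0,0,0],"claw":-1},{"slide":[-2,0,0],"angular":[0,0,0],"claw":-1},{"slide":[-1,0,0],"angular":[0,0,0],"claw":-1},{"slide":[0,0,0],"angular":[0,0,0],"claw":-1},{"slide":[0,0,0],"angular":[0,0,0],"claw":-1}]'
python3 - <<'E'
from h import *
S=cam("scene");D=cam("side")
a=viewer.snapshot("scene"); b=viewer.snapshot("side"); w=viewer.snapshot("wrist")
cv2.imwrite("pics/v10.png",np.hstack([cv2.resize(a[140:230,190:290],(400,360),interpolation=cv2.INTER_CUBIC),cv2.resize(b[120:240,210:330],(400,360),interpolation=cv2.INTER_CUBIC)]))
for n in (.8,1.0,1.2):
    p=np.array([.542-.135*np.cos(n),.0113,.058+.135*np.sin(n)]); print(n,proj(S,p),proj(D,p))
E
```

```text
t: 23.78
tcp_pos: [0.5069, 0.0098, 0.1658]
tool_rot: [-0.02, 1.0, 0.0, -0.001]
force: [-0.0, 1.1, -0.0]
finger_gap: 0.002
gripper_force: 0.0
0.8 [245.87828586 144.17041051] [281.6707258  176.47508405]
1.0 [244.49399933 146.65984378] [275.70469537 168.76079389]
1.2 [242.89854597 151.37444414] [268.78915671 161.88659739]
```

View pics/v10.png

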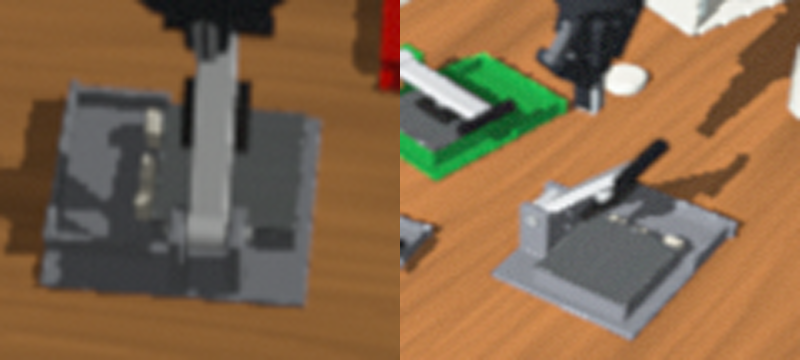

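The view shows the three chips lying in the gutter and the lever at about q = 0.8, with the bar at side pixel (282,175). So it had been closing. I'll continue along the arc from the tangent side.

```bash
python3 -m creep '[{"slide":[1.8,0,1],"angular":[0,0,0],"claw":-1},{"slide":[1.9,0,1.5],"angular":[0,0,0],"claw":-1},{"slide":[0,0,0.5],"angular":[0,0,0],"claw":-1},{"slide":[0.3,0,0.5],"angular":[0,0,0],"claw":-1},{"slide":[0.3,0,0.4],"angular":[0,0,0],"claw":-1},{"slide":[0,0,0],"angular":[0,0,0],"claw":-1}]'
python3 -m creep '[{"slide":[0.5,0,0.5],"angular":[0,0,0],"claw":-1},{"slide":[0.5,0,0.5],"angular":[0,0,0],"claw":-1},{"slide":[0.45,0,0.5],"angular":[0,0,0],"claw":-1},{"slide":[0.4,0,0.5],"angular":[0,0,0],"claw":-1}]'
```

```text
t: 24.43
tcp_pos: [0.465, 0.0077, 0.1273]
tool_rot: [-0.02, 1.0, -0.0, 0.001]
force: [-0.6, 0.8, 0.4]
finger_gap: 0.002
gripper_force: 0.0
t: 24.77
tcp_pos: [0.4471, 0.0065, 0.1073]
tool_rot: [-0.02, 1.0, -0.001, 0.002]
force: [3.6, -2.3, 1.6]
finger_gap: 0.004
gripper_force: 2.0
```

```bash
python3 -m creep '[{"slide":[0.35,0,0.46],"angular":[0,0,0],"claw":-1},{"slide":[0.35,0,0.46],"angular":[0,0,0],"claw":-1},{"slide":[0.3,0,0.46],"angular":[0,0,0],"claw":-1},{"slide":[0.3,0,0.46],"angular":[0,0,0],"claw":-1},{"slide":[0.3,0,0.46],"angular":[0,0,0],"claw":-1}]'
python3 -m creep '[{"slide":[0.25,0,0.5],"angular":[0,0,0],"claw":-1},{"slide":[0.25,0,0.5],"angular":[0,0,0],"claw":-1},{"slide":[0.25,0,0.5],"angular":[0,0,0],"claw":-1},{"slide":[0.2,0,0.5],"angular":[0,0,0],"claw":-1}]'
```

```text
t: 25.18
tcp_pos: [0.4297, 0.0067, 0.0839]
tool_rot: [-0.02, 1.0, 0.0, 0.0]
force: [3.0, -1.1, 2.4]
finger_gap: 0.002
gripper_force: 1.9
t: 25.52
tcp_pos: [0.4192, 0.0065, 0.0637]
tool_rot: [-0.02, 1.0, 0.0, -0.001]
force: [2.6, -0.3, 3.5]
finger_gap: -0.001
gripper_force: 1.8
```

```bash
python3 -m creep '[{"slide":[0.15,0,0.5],"angular":[0,0,0],"claw":-1},{"slide":[0.15,0,0.5],"angular":[0,0,0],"claw":-1},{"slide":[0.1,0,0.5],"angular":[0,0,0],"claw":-1},{"slide":[0.1,0,0.4],"angular":[0,0,0],"claw":-1},{"slide":[0,0,0.3],"angular":[0,0,0],"claw":-1}]'
python3 -m creep '[{"slide":[0,0,0.2],"angular":[0,0,0],"claw":-1},{"slide":[0,0,0.2],"angular":[0,0,0],"claw":-1},{"slide":[0,0,0.2],"angular":[0,0,0],"claw":-1}]'
```

```text
t: 25.93
tcp_pos: [0.4143, 0.0062, 0.0417]
tool_rot: [-0.02, 1.0, 0.0, -0.001]
force: [0.4, 0.6, 4.3]
finger_gap: 0.002
gripper_force: 2.1
t: 26.18
tcp_pos: [0.4137, 0.0062, 0.036]
tool_rot: [-0.02, 1.0, 0.0, -0.002]
force: [-1.4, -1.0, 5.3]
finger_gap: -0.003
gripper_force: 2.2
```

```bash
python3 -m creep '[{"slide":[0,0,0.15],"angular":[0,0,0],"claw":-1},{"slide":[0,0,0.15],"angular":[0,0,0],"claw":-1}]'
python3 -m creep '[{"slide":[0,0,0.1],"angular":[0,0,0],"claw":-1},{"slide":[0,0,0],"angular":[0,0,0],"claw":-1}]'
python3 -m creep '[{"slide":[0,0,0.05],"angular":[0,0,0],"claw":-1},{"slide":[0,0,0],"angular":[0,0,0],"claw":-1}]'
```

```text
t: 26.35
tcp_pos: [0.4136, 0.0063, 0.0331]
tool_rot: [-0.02, 1.0, 0.0, -0.002]
force: [-3.7, -1.1, 4.6]
finger_gap: 0.002
gripper_force: 2.3
t: 26.52
tcp_pos: [0.4141, 0.0062, 0.032]
tool_rot: [-0.02, 1.0, 0.0, -0.001]
force: [-1.0, -0.5, 2.3]
finger_gap: 0.002
gripper_force: 0.7
t: 26.68
tcp_pos: [0.4147, 0.0062, 0.0319]
tool_rot: [-0.02, 1.0, 0.0, -0.001]
force: [-2.7, 0.1, 4.2]
finger_gap: -0.003
gripper_force: 2.4
```

```bash
python3 -m creep '[{"slide":[0,0,0.1],"angular":[0,0,0],"claw":-1},{"slide":[0,0,0],"angular":[0,0,0],"claw":-1}]'
python3 -m creep '[{"slide":[0,0,0.05],"angular":[0,0,0],"claw":-1},{"slide":[0,0,0],"angular":[0,0,0],"claw":-1}]'
```

```text
t: 26.85
tcp_pos: [0.4147, 0.0062, 0.0315]
tool_rot: [-0.02, 1.0, 0.0, -0.0]
force: [-4.1, 0.7, 14.1]
finger_gap: 0.004
gripper_force: 7.1
t: 27.02
tcp_pos: [0.4147, 0.0062, 0.0314]
tool_rot: [-0.02, 1.0, 0.0, -0.0]
force: [-4.0, -0.7, 17.8]
finger_gap: -0.0
gripper_force: 9.2
```

Firm stop at z 0.0315 against the expected 0.032. One small extra press, then retreat straight up and check.

```bash
python3 -m creep '[{"slide":[0,0,0.06],"angular":[0,0,0],"claw":-1},{"slide":[0,0,0],"angular":[0,0,0],"claw":-1}]'
python3 -m creep '[{"slide":[0,0,-0.5],"angular":[0,0,0],"claw":-1},{"slide":[0,0,-2],"angular":[0,0,0],"claw":-1},{"slide":[0,0,-3],"angular":[0,0,0],"claw":-1},{"slide":[0,0,-3.5],"angular":[0,0,0],"claw":-1},{"slide":[0,3.5,-3.5],"angular":[0,0,0],"claw":-1},{"slide":[0,3.8,-1],"angular":[0,0,0],"claw":-1},{"slide":[0,3.8,0],"angular":[0,0,0],"claw":-1},{"slide":[0,0,0],"angular":[0,0,0],"claw":-1},{"slide":[0,0,0],"angular":[0,0,0],"claw":-1}]'
python3 - <<'E'
from h import *
S=cam("scene");D=cam("side")
a=viewer.snapshot("scene"); b=viewer.snapshot("side"); s=manip.sense(); w=viewer.snapshot("wrist"); C=cam("wrist",s)
for n in (0,.03,.06,.1): 
    p=np.array([.542-.135*np.cos(n),.0045,.058+.135*np.sin(n)]); print(n,proj(S,p).round(1),proj(D,p).round(1))
for n,im,C2 in (("scene",a,S),("side",b,D)):
    u,v=np.int32(proj(C2,[.407,.0045,.058])); x0,y0=u-22,v-16
    m=(im[y0:y0+32,x0:x0+44].max(2)<42).astype(np.uint8); k,l,st,ce=cv2.connectedComponentsWithStats(m)
    print(n,[(st[i].tolist(),(ce[i]+[x0,y0]).round(1).tolist()) for i in range(1,k) if st[i,4]>12])
th=np.radians(2.3)
for n,im,Cc in(("wrist",w,C),("scene",a,S)):
    d=im.astype(int); m=((d.min(2)>120)&(d[...,2]-d[...,0]>5)&(d[...,2]-d[...,0]<60)).astype(np.uint8)
    k,l,st,ce=cv2.connectedComponentsWithStats(m)
    for i in range(1,k):
        p=onz(Cc,*ce[i],.014); q=p[:2]-[.470,.0085]; q=np.array([q[0]*np.cos(th)+q[1]*np.sin(th),-q[0]*np.sin(th)+q[1]*np.cos(th)])
        if st[i,4]>8 and abs(q[0])<.1 and -.13<q[1]<.08: print(n,st[i],q.round(3))
# scraper grip
m=(a[160:205,340:375].max(2)<45).astype(np.uint8);k,l,st,ce=cv2.connectedComponentsWithStats(m);i=1+st[1:,4].argmax();print("scraper",onz(S,*(ce[i]+[340,160]),.04).round(3))
E
```

```text
t: 27.18
tcp_pos: [0.4147, 0.0062, 0.0312]
tool_rot: [-0.02, 1.0, -0.0, 0.0]
force: [-5.1, 0.3, 24.2]
finger_gap: -0.0
gripper_force: 11.9
t: 27.93
tcp_pos: [0.4116, 0.1132, 0.1596]
tool_rot: [-0.023, 1.0, 0.0, 0.001]
force: [0.2, 0.5, -0.4]
finger_gap: 0.002
gripper_force: 0.0
0 [246.1 154.4] [292.7 206.4]
0.03 [246.1 153.5] [292.8 205.4]
0.06 [246.1 152.6] [292.8 204.4]
0.1 [246.  151.5] [292.9 203. ]
scene [([11, 15, 24, 5, 64], [246.1, 154.9])]
side [([17, 9, 13, 15, 51], [293.5, 205.9])]
wrist [168 163  27   1  27] [-0.061  0.037]
wrist [210 163   7 111 126] [-0.007  0.067]
wrist [ 84 185  13  22 211] [-0.028 -0.054]
wrist [ 92 218  10  22 144] [ 0.007 -0.052]
wrist [ 95 243  10  19 138] [ 0.033 -0.052]
wrist [ 43 274  15  14  33] [ 0.069 -0.113]
wrist [ 58 294  12   5  16] [ 0.086 -0.099]
scraper [0.445 0.297 0.04 ]
```

The bar matches q = 0 in both views, the three chips lie in the gutter at y ≈ −53 mm, and the scraper stands clear of the clamp.

```bash
python3 -c "
from station import ticket
print(ticket.sign_off())"
```

```text
the job is handed in; nothing more can be done
None
```

The job is handed in at about 28 s of the 72 s allowed: the three chips are in the gutter, the scraper stands on the table clear of the clamp, and the lever is fully home (about 24 N on the final press, against the 60 N limit).

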